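# Snap the bar home in the tool chest and close it on its folding stay

### The arm

A 7-joint arm with a two-finger parallel gripper is mounted at the origin on the work surface. World frame = base frame: x ahead of the robot, y to its left, z up, the work surface at z = 0. Lengths are in m, angles in rad, forces in N, time in s.
With the tool pointing down it reaches from about 0.425 to 0.925 m from the base axis. Payload 6.8 kg.
Tool frame: the origin (TCP) lies at the very end of the fingers, on their centre line; the grasp point (between the pads) lies 19 mm behind it; z points along the fingers, y is the line along which they close (so a half turn about z gives the same grasp; the last joint's range is limited). The gripper opens to 85 mm and grips with 20 to 120 N. Pads are 22 mm wide; open, the fingers measure 114 mm over their backs; the gripper's body (76 mm by 85 mm) begins 54 mm behind the grasp point. The pads swing forward as they close: fully open they stand 13 mm farther back than shut.
Start: joints at [1.209, 0.477, 0.022, 1.555, -0.011, 1.109, -0.083], TCP at [0.169, -0.653, 0.231] pointing down, gripper open.
Joint ranges: [-2.96, 2.96], [-0.34, 2.1], [-1.41, 1.46], [0.24, 2.44], [-1.37, 4.51], [0.17, 1.92], [-2.96, 2.96]. Speed limits (rad/s): [2.39, 2.39, 3.14, 3.14, 3.14, 3.14, 3.14].

### API

Orientations are given as a rotation vector (axis times angle).
In Python, from bench import monitor, optics, r gives the robot as it stands.
- The arm moves only by the shell command python3 -m crank 'ROWS' [OPENING] [FORCE]. ROWS is JSON, a list of rows, each a list of 2 entries, a list of its own where there are three numbers: the shift along the tool's x, y, z in cm, then the turn, a rotation vector about the tool's x, y, z in rad. A call has 1 to 5 rows; each row shifts and turns the commanded pose from where the row before left it, along the tool's axes as they then stand; what a row does not reach is not made up. A row lasts 1/10 s, in which the tool goes at most 50 mm and 8.59 degrees, less where a joint would pass 70% of its speed; a pose out of reach is approached as far as the arm can. A call is refused whole if a number of a shift passes 5 or a number of a turn 0.15, either way. A call with a gripper value outside its range is refused whole. OPENING is the finger opening in cm, from 0 to 8.54, set as the call begins (- or left out, the last holds). The fingers move at their own pace and stop on an object; FORCE is the grip in N (left out, the last holds). Time passes only in rows, so rows that do not move let the fingers close. It gives the time, the measured TCP pose, the force, the opening and the grip force at its end, in the units of the state.
- monitor.get_obs(): the state, without advancing time (a new reading comes with each control period).
- optics.grab_frame(name): name is "scene" or "top" or "wrist"; returns (picture, depth): 400x640x3 uint8, red, green, blue; 400x640 float32, m along the optical axis (not along the pixel's ray), 0 where there is no reading.
- optics.camera_model(name): a dict with "vertical_fov" (degrees; the focal length in pixels is half the picture's height over the tangent of half this angle, whatever the lens; pixels are square), "cx", "cy" (the principal point, pixels), "D" ([k1, k2, p1, p2, k3] as OpenCV has them; the pictures are not rectified), "R" (3x3) and "t" (3): a world point X has camera coordinates R X + t; the wrist camera has in their place "hand_eye" (4x4, takes a point from camera to tool coordinates, whose origin is the TCP and whose axes are the flange's). Camera axes: x right, y down, z forward; pixel columns grow to the right and rows downward; lengths in m; the calibration is good to about 2 mm. A picture is of the moment at which its call begins: read the wrist's pose just before it. camera_model takes no time and is no camera call.
- r.hand_in(): hands the job in; it is judged then, once.
The state is a dict: "clock": time; "joints": joint angles; "qvel": joint speeds; "tau": joint torques, N m; "tcp_pos": TCP position; "orientation": TCP orientation; "contact_force": force on the tool from outside, world axes, zero at the start; "moment": the same for the moment, N m; "grip_width": finger opening in m; "gripper_force": force on a finger pad.
Only numpy, scipy, OpenCV 4.12 (cv2) and the standard library are available. Lean on these libraries where they do the work, as an engineer would, in place of code of your own. Each camera call takes 0.05 s, during which the arm holds its last target. There are 200 camera calls.

### The job

Open the wooden tool chest all the way so that its folding stay snaps past straight and holds the lid up by itself. Press the round bar that lies loose on the two spring clips inside down until it has snapped fully home in both, then push the stay's knee back the other way to break it and let the lid come down shut. Leave the bottle, screwdriver and tin around the chest where they are.

Things in the scene. Friction and masses are not known exactly. Their poses are not given: they have to be found in the camera images.
- chest: Dark wooden open-topped chest fixed to the bench, 170 (x) x 420 (y) x 150 mm high, walls and floor 12 mm. Origin at the centre of its underside. Its x axis points from its front (lid handle, robot side) to the hinge at the back, y to its left, z up.
- lid (a joint): Lid angle in rad about the hinge on the chest's rear top edge: 0 shut, grows as the front rises; stops at 1.10 with the stay straight, rests at about 1.08 when locked. Wooden lid, 0.7 kg, 12 mm thick. A soft-close damper (1.5 N m s/rad) lets it sink shut in 3 to 6 s if not held; raising at 0.4 rad/s takes about 6 N at the handle. Open, it overhangs the chest's rear and middle.
- lid_handle (a point): Middle of the lid's steel handle: a round bar 12 mm thick, 120 mm wide, parallel to the chest's y axis, 45 mm out in front of the lid's front edge (clear gap 39 mm); 215 mm from the hinge line, height about 156 mm when shut. It can turn between gripping fingers.
- lid_hinge (a point): Middle of the hinge line of the lid (parallel to the chest's y axis), at the chest's rear top edge, 150 mm above the bench.
- knee (a joint): Angle in rad of the folding stay's knee: 0 folded (lid shut), 2.72 straight, stop at 3.02; above 2.87 it is locked. A light spring carries it from straight to the stop once the lid is pulled fully up and let go. Pushing the knee bar from the robot's side towards the hinge (1 to 3 N) takes it back through straight; some 35 mm along its arc the lid's weight takes over and folds it into the chest.
- knee_bar (a point): Point to push on the dark steel bar at the stay's knee: 18 mm in diameter, parallel to the chest's y, reaching 95 mm inwards (-y) from the stay; this point is on its axis, 25 mm from its free end. The stay is two flat steel links of 91 mm (16 x 4 mm) at the left end inside the chest. Locked open, the bar stands about 40 mm above the chest's rim, under the lid's handle.
- stay_foot (a point): Pivot of the stay's lower link, 100 mm above the bench on the left inside of the chest. The knee bar moves on an arc of 91 mm radius about the axis (along the chest's y) through this point.
- rack: Light wooden base 50 (x) x 110 (y) x 84 mm fixed on the chest's floor, with two spring clips 90 mm apart along its y. Origin under its centre, on the floor. x towards the hinge, z up.
- clip_a (a point): Left clip (+y of the rack): the point where the bar's axis lies when fully home there, 98 mm above the rack's underside. Each clip is two sprung steel jaws 14 mm wide with rounded lips, tops 13 mm above this point.
- clip_b (a point): Right clip (-y of the rack), likewise.
- bar_mid (a point): Point on the axis of the plain aluminium bar, 85 mm from its plain end, 90 mm from its headed end. Bar 24 mm in diameter, 175 mm long, head 32 mm in diameter and 22 mm long at the left end, 0.2 to 0.33 kg; y axis along it. At the start it lies loose on the clip lips, its axis 17 to 18 mm above the home height; 3 to 12 N straight down above each clip snaps it home.
- oil: Bystander: amber oil bottle, 60 mm in diameter, 160 mm tall, at the chest's left. Origin at its underside. Loose; to be left alone.
- driver: Bystander: screwdriver 200 mm long lying at the chest's right. Origin at the underside of its middle. Loose; to be left alone.
- tin: Bystander: open steel tin, 80 mm in diameter, 70 mm tall, right of the chest. Origin at its underside. Loose; to be left alone.

How it is judged:
On the way, in this order (a step that is already met when the one before it is completed fails the run):
1. the lid stands fully open on its locked stay, held by the stay alone (value of joint lid above 1.05 rad and value of joint knee above 2.87 rad and contact force between each of the fingers, the arm and lid below 0.3 N), for 0.3 s.
2. the bar is fully home in both clips while the lid is still locked open (value of joint lid above 1.05 rad and value of joint knee above 2.87 rad and z of bar_mid in the frame of rack below 0.1015 m and x of bar_mid in the frame of rack between -0.005 and 0.005 m and angle between the y axis of bar_mid and the y axis of rack, either way round below 0.04 rad), for 0.2 s.
3. the stay's knee is broken, bar still home (value of joint knee below 2.3 rad and z of bar_mid in the frame of rack below 0.1015 m and x of bar_mid in the frame of rack between -0.005 and 0.005 m and angle between the y axis of bar_mid and the y axis of rack, either way round below 0.04 rad), for 0.1 s.
At the end, for the whole second after the job is handed in: The lid is shut (within 0.03 rad) and still, and the bar lies at rest fully home in both clips: its axis at most 3.5 mm above home height, within 5 mm sideways and 0.04 rad of the clips' line (value of joint lid below 0.03 rad and velocity of joint lid above -0.05 rad/s and linear speed of bar below 0.02 m/s and z of bar_mid in the frame of rack below 0.1015 m and x of bar_mid in the frame of rack between -0.005 and 0.005 m and angle between the y axis of bar_mid and the y axis of rack, either way round below 0.04 rad); the robot touches nothing.
It fails at once if the bottle is shifted more than 30 mm or tipped (distance of oil from where it was at the start of the episode above 0.03 m or angle between oil's own z axis and vertical above 0.4 rad).
It fails at once if the screwdriver is shifted more than 30 mm (distance of driver from where it was at the start of the episode above 0.03 m).
It fails at once if the tin is shifted more than 30 mm or tipped (distance of tin from where it was at the start of the episode above 0.03 m or angle between tin's own z axis and vertical above 0.4 rad).
It also fails if it takes over 64 s, if anything falls off the work surface, if the arm or the gripper's body presses on something with over 40 N, if the wrist force passes 120 N, or if a joint passes its speed limit or range.

## Working session

There is one attempt and no reset: what is moved stays moved. The work goes in short steps, Python scripts to look and compute and a shell command to move; the robot and the scene stay as the last step left them, time stands still between calls to the robot, and variables do not carry over. Pictures are saved under pics/ and viewed, at most 10 in all, crops included, and the job is handed in when it is done.

```bash
ls; mkdir -p pics; python3 - <<'E'
from bench import monitor, optics, r
import cv2, numpy as np
o=monitor.get_obs(); print({k:np.round(v,3) for k,v in o.items()})
for n in("scene","top"):
    p,d=optics.grab_frame(n); cv2.imwrite(f"pics/{n}0.png",p[:,:,::-1]); np.savez(f"{n}0.npz",p=p,d=d)
    print(n,optics.camera_model(n))
print(optics.camera_model("wrist"))
E
```

```text
pics
{'clock': np.float64(0.0), 'joints': array([ 1.209,  0.478,  0.022,  1.556, -0.012,  1.109, -0.083]), 'qvel': array([-0.002, -0.003, -0.   , -0.001, -0.   , -0.002, -0.001]), 'tau': array([-0.0000e+00, -5.9645e+01,  1.6080e+00, -2.8120e+01,  1.2000e-02,
        9.0000e-03, -0.0000e+00]), 'tcp_pos': array([ 0.169, -0.653,  0.23 ]), 'orientation': array([-3.115e+00, -3.970e-01,  1.000e-03]), 'contact_force': array([0.486, 0.727, 0.133]), 'moment': array([0.044, 0.035, 0.034]), 'gripper_force': np.float64(0.0), 'grip_width': np.float64(0.085)}
scene {'vertical_fov': 46.63078739303073, 'cx': 315.7747375755676, 'cy': 205.45500327388245, 'D': array([-0.00360653,  0.        ,  0.        ,  0.        ,  0.        ]), 'R': array([[-0.99237371,  0.1218071 , -0.01890662],
       [ 0.08815511,  0.59410471, -0.79954254],
       [-0.08615744, -0.7951117 , -0.60031181]]), 't': array([0.49535383, 0.05574587, 1.20692456])}
top {'vertical_fov': 50.864464343973104, 'cx': 314.50169312686705, 'cy': 198.41678813882635, 'D': array([-0.03116519,  0.        ,  0.        ,  0.        ,  0.        ]), 'R': array([[-0.02244629, -0.999673  , -0.01224986],
       [-0.98391414,  0.02426122, -0.17698689],
       [ 0.17722621,  0.00808011, -0.98413697]]), 't': array([0.03844652, 0.52425792, 1.10252764])}
{'vertical_fov': 71.11290721877162, 'cx': 323.7969204321934, 'cy': 196.02965942144925, 'D': array([-0.00672581,  0.        ,  0.        ,  0.        ,  0.        ]), 'hand_eye': array([[-7.88812922e-04, -9.63932884e-01, -2.66144272e-01,
         6.71082931e-02],
       [ 9.99998950e-01, -1.08388674e-03,  9.61816601e-04,
        -9.29383370e-04],
       [-1.21559690e-03, -2.66143234e-01,  9.63932727e-01,
        -1.42318478e-01],
       [ 0.00000000e+00,  0.00000000e+00,  0.00000000e+00,
         1.00000000e+00]])}
```

View pics/scene0.png

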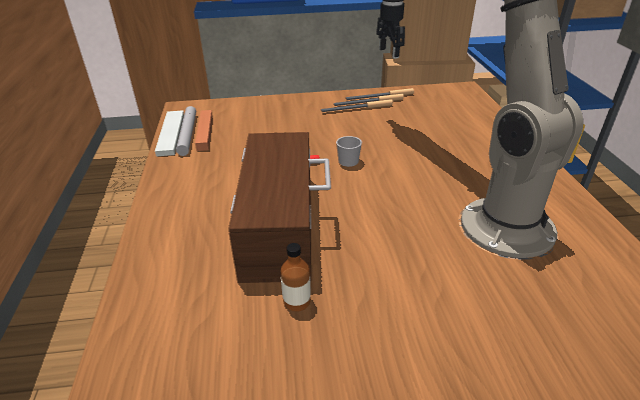

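View pics/top0.png

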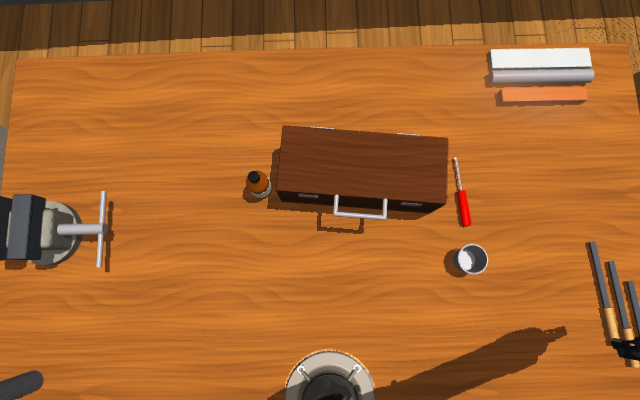

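The top view shows the shut chest (lid corners near (282,127), (448,138), handle between (334,213) and (386,216)). The bottle is at (257,184), the screwdriver at (461,192) and the tin at (472,260). The scene view agrees.

```bash
cat > h.py <<'E'
import cv2, numpy as np
from scipy.spatial.transform import Rotation as Ro
def K(c):
    f=200/np.tan(np.radians(c["vertical_fov"])/2); return np.array([[f,0,c["cx"]],[0,f,c["cy"]],[0,0,1]])
def pose(c,o=None):
    "camera->world R,t"
    if "R" in c: return c["R"].T, -c["R"].T@c["t"]
    T=np.array(c["hand_eye"]); Rw=Ro.from_rotvec(o["orientation"]).as_matrix()
    return Rw@T[:3,:3], Rw@T[:3,3]+o["tcp_pos"]
def cloud(c,d,o=None):
    v,u=np.mgrid[:400,:640]; uv=np.stack([u,v],-1).reshape(-1,1,2).astype(float)
    n=cv2.undistortPoints(uv,K(c),np.array(c["D"]))[:,0]
    P=np.c_[n,np.ones(len(n))]*d.reshape(-1,1); R,t=pose(c,o)
    P=P@R.T+t; P[d.ravel()<=0]=np.nan; return P.reshape(400,640,3)
def onplane(c,px,z,o=None):
    n=cv2.undistortPoints(np.array(px,float).reshape(-1,1,2),K(c),np.array(c["D"]))[:,0]
    R,t=pose(c,o); D=np.c_[n,np.ones(len(n))]@R.T; return t+D*((z-t[2])/D[:,2])[:,None]
def toolshift(o,target): # cm in tool axes
    return Ro.from_rotvec(o["orientation"]).inv().apply(np.array(target)-o["tcp_pos"])*100
E
python3 - <<'E'
from bench import optics
from h import *
c=optics.camera_model("top"); f=np.load("top0.npz"); P=cloud(c,f["d"]); p=f["p"].astype(int)
m=np.zeros((400,640),bool); m[110:230,240:470]=1
hgt=P[...,2]
lid=m&(hgt>.14)&(hgt<.175)&(p.max(2)<120)
lid=cv2.morphologyEx(lid.astype(np.uint8),cv2.MORPH_OPEN,np.ones((7,7)))>0
Q=P[lid]; print(len(Q),"z",np.median(Q[:,2]))
r=cv2.minAreaRect(Q[:,:2].astype(np.float32)); print(r,cv2.boxPoints(r))
hs=np.ptp(p,axis=2)<40
h=m&hs&(hgt>.13)&(hgt<.18)&(p.min(2)>110)
Q=P[h]; Q=Q[Q[:,0]<P[lid][:,0].mean()]
print("handle",len(Q)); r=cv2.minAreaRect(Q[:,:2].astype(np.float32)); print(r,cv2.boxPoints(r),np.median(Q[:,2]))
print(np.round(onplane(c,[(334,213),(386,216),(360,215)],.156),3))
print(np.round(P[184,257],3),np.round(P[192,461],3),np.round(P[245,472],3))
E
```

```text
11175 z 0.16400785290113307
((0.5927096605300903, -0.06055808067321777), (0.4883430302143097, 0.16990621387958527), 83.90694427490234) [[ 0.48231924 -0.294333  ]
 [ 0.6512656  -0.31236744]
 [ 0.7031001   0.17321685]
 [ 0.5341537   0.19125128]]
handle 366
((0.4809728264808655, -0.08560214191675186), (0.13046325743198395, 0.052279479801654816), 83.84098815917969) [[ 0.4479854  -0.14765278]
 [ 0.49996313 -0.15326172]
 [ 0.51396024 -0.02355151]
 [ 0.46198252 -0.01794256]] 0.1630808206787947
[[ 0.468 -0.022  0.156]
 [ 0.457 -0.149  0.156]
 [ 0.461 -0.085  0.156]]
[0.553 0.172 0.123] [ 0.537 -0.383  0.026] [ 0.386 -0.384  0.071]
```

```bash
python3 -m crank '[[[4.6,-1.5,-0.3],[0,0,-0.086]],[[4.6,-1.5,-0.3],[0,0,-0.086]],[[4.6,-1.5,-0.3],[0,0,-0.086]],[[4.6,-1.5,-0.3],[0,0,-0.086]],[[4.6,-1.5,-0.3],[0,0,-0.086]]]' 4 40
python3 -m crank '[[[4.6,-1.5,-0.3],[0,0,-0.086]],[[4.6,-1.5,-0.3],[0,0,-0.086]],[[4.6,-1.5,-0.3],[0,0,-0.086]],[[4.6,-1.5,-0.3],[0,0,-0.086]],[[4.6,-1.5,-0.3],[0,0,-0.086]]]'
python3 -m crank '[[[4.0,-1,0],[0,0,-0.086]],[[3,-1,0],[0,0,-0.086]],[[0,0,0],[0,0,0]]]'
python3 - <<'E'
from bench import monitor
from h import *
o=monitor.get_obs(); print(toolshift(o,(.461,-.0835,.2)),o["joints"].round(2)); print(Ro.from_rotvec(o["orientation"]).as_matrix().round(3))
E
```

```text
clock: 0.6
tcp_pos: [0.3481, -0.4896, 0.246]
orientation: [-2.957, -1.059, -0.0]
contact_force: [1.4, 0.1, 0.9]
grip_width: 0.04
gripper_force: 0.0
clock: 1.1
tcp_pos: [0.4407, -0.268, 0.2612]
orientation: [-2.663, -1.666, -0.0]
contact_force: [0.7, -0.6, -0.1]
grip_width: 0.0402
gripper_force: 0.0
clock: 1.4
tcp_pos: [0.451, -0.193, 0.2614]
orientation: [-2.504, -1.895, -0.001]
contact_force: [1.4, 0.1, -0.5]
grip_width: 0.0401
gripper_force: 0.0
[10.80689025 -2.00923718  6.15033448] [ 0.65  0.17 -0.42  1.93  0.08  1.06 -0.07]
[[ 0.272  0.962 -0.   ]
 [ 0.962 -0.272  0.001]
 [ 0.001 -0.    -1.   ]]
```

```bash
python3 -m crank '[[[3.6,-0.7,0],[0,0,-0.056]],[[3.6,-0.5,0],[0,0,-0.056]],[[3.6,-0.3,0],[0,0,-0.057]],[[0,0,0],[0,0,0]],[[0,0,0],[0,0,0]]]'
python3 - <<'E'
from bench import monitor,optics
from h import *
o=monitor.get_obs(); p,d=optics.grab_frame("wrist"); c=optics.camera_model("wrist")
cv2.imwrite("pics/w1.png",p[:,:,::-1]); P=cloud(c,d,o); q=p.astype(int)
m=(np.ptp(q,axis=2)<40)&(q.min(2)>110)&(P[...,2]>.13)&(P[...,2]<.18)
m=cv2.morphologyEx(m.astype(np.uint8),cv2.MORPH_OPEN,np.ones((3,3)))>0
Q=P[m]; r=cv2.minAreaRect(Q[:,:2].astype(np.float32)); print(len(Q),r,cv2.boxPoints(r))
print(toolshift(o,(.461,-.0835,.137)),o["tcp_pos"]); print(Ro.from_rotvec(o["orientation"]).as_matrix().round(3)[:,1])
E
```

```text
clock: 1.9
tcp_pos: [0.4602, -0.0897, 0.2612]
orientation: [2.346, 2.089, -0.001]
contact_force: [1.3, -0.6, 0.4]
grip_width: 0.0401
gripper_force: 0.0
3013 ((0.4809334874153137, -0.06974819302558899), (0.27840399742126465, 0.0528990738093853), 83.106689453125) [[ 0.437968   -0.20476946]
 [ 0.49048468 -0.21111846]
 [ 0.52389896  0.06527308]
 [ 0.4713823   0.07162207]]
[6.25561832e-01 9.93173986e-03 1.24156678e+01] [ 0.46022188 -0.08965705  0.26115921]
[ 0.993 -0.116 -0.   ]
```

View pics/w1.png

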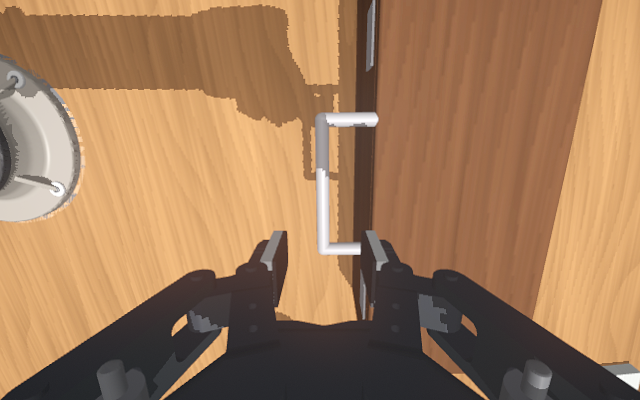

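The wrist view shows the handle bar at column 323, rows 115–250, centred between the pads. I'll descend and grip.

```bash
python3 -m crank '[[[0.2,0,4],[0,0,0]],[[0.2,0,4],[0,0,0]],[[0.2,0,3],[0,0,0]],[[0,0,1.4],[0,0,0]],[[0,0,0],[0,0,0]]]'
python3 -m crank '[[[0,0,0],[0,0,0]],[[0,0,0],[0,0,0]],[[0,0,0],[0,0,0]],[[0,0,0],[0,0,0]],[[0,0,0],[0,0,0]]]' 0.5 40
```

```text
clock: 2.45
tcp_pos: [0.4591, -0.0851, 0.135]
orientation: [-2.347, -2.083, 0.005]
contact_force: [-0.9, -0.1, -0.5]
grip_width: 0.0399
gripper_force: 0.0
clock: 2.95
tcp_pos: [0.4595, -0.0842, 0.138]
orientation: [-2.347, -2.087, 0.004]
contact_force: [-6.5, 0.7, 3.8]
grip_width: 0.0106
gripper_force: 39.0
```

```bash
python3 -m crank '[[[0,0.05,-1.05],[0,0,0]],[[0,0.1,-1.1],[0,0,0]],[[0,0.2,-1.05],[0,0,0]],[[0,0.2,-1.05],[0,0,0]],[[0,0.3,-1.05],[0,0,0]]]' 0.5 60
python3 -m crank '[[[0,0.3,-1.05],[0,0,0]],[[0,0.4,-1.0],[0,0,0]],[[0,0.4,-1.0],[0,0,0]],[[0,0.5,-0.95],[0,0,0]],[[0,0.5,-0.95],[0,0,0]]]'
python3 -m crank '[[[0,0.55,-0.9],[0,0,0]],[[0,0.6,-0.9],[0,0,0]],[[0,0.65,-0.85],[0,0,0]],[[0,0.7,-0.8],[0,0,0]],[[0,0.75,-0.75],[0,0,0]]]'
python3 -m crank '[[[0,0.75,-0.75],[0,0,0]],[[0,0.8,-0.7],[0,0,0]],[[0,0.85,-0.7],[0,0,0]]]'
python3 - <<'E'
from bench import monitor
from h import *
o=monitor.get_obs(); R=Ro.from_rotvec(o["orientation"]).as_matrix(); g=o["tcp_pos"]-.019*R[:,2]
X=np.array([.9943,-.1063,0]); h=np.array([.461,-.0835,.15])+.215*X
d=g-h; print(g,"rad",np.hypot(d@X,d[2]),"th",np.arctan2(d[2],-(d@X))-.028,R.round(3))
E
```

```text
clock: 3.45
tcp_pos: [0.4671, -0.085, 0.1907]
orientation: [-2.345, -2.087, 0.006]
contact_force: [-7.1, -1.9, -6.0]
grip_width: 0.0097
gripper_force: 58.5
clock: 3.95
tcp_pos: [0.4866, -0.0871, 0.24]
orientation: [-2.343, -2.085, 0.01]
contact_force: [-12.2, 0.3, -1.1]
grip_width: 0.01
gripper_force: 58.4
clock: 4.45
tcp_pos: [0.5171, -0.0903, 0.2829]
orientation: [-2.341, -2.084, 0.015]
contact_force: [-25.0, 0.7, 12.1]
grip_width: 0.01
gripper_force: 59.0
clock: 4.75
tcp_pos: [0.5416, -0.0929, 0.3062]
orientation: [-2.342, -2.085, 0.013]
contact_force: [-23.4, 1.3, 18.5]
grip_width: 0.0101
gripper_force: 58.6
[ 0.54176987 -0.0929297   0.32518258] rad 0.22035779509025455 th 0.8909936103977625 [[ 0.116  0.993 -0.01 ]
 [ 0.993 -0.116 -0.001]
 [-0.002 -0.01  -1.   ]]
```

```bash
python3 -m crank '[[[0,0.6,-0.6],[0,0,0]],[[0,0.65,-0.55],[0,0,0]],[[0,0.7,-0.5],[0,0,0]],[[0,0.7,-0.45],[0,0,0]],[[0,0,0],[0,0,0]]]'
python3 -m crank '[[[0,0.6,-0.35],[0,0,0]],[[0,0.5,-0.3],[0,0,0]],[[0,0,0],[0,0,0]]]'
python3 -m crank '[[[0,0.4,-0.2],[0,0,0]],[[0,0,0],[0,0,0]]]'
python3 - <<'E'
from bench import monitor,optics
from h import *
p,d=optics.grab_frame("scene"); cv2.imwrite("pics/s2.png",cv2.resize(p[80:320,120:440,::-1],(800,600)))
E
```

```text
clock: 5.25
tcp_pos: [0.5736, -0.0963, 0.3283]
orientation: [2.345, 2.087, 0.003]
contact_force: [-6.4, -0.5, 8.9]
grip_width: 0.0098
gripper_force: 59.3
clock: 5.55
tcp_pos: [0.5812, -0.0971, 0.3325]
orientation: [-2.343, -2.087, 0.006]
contact_force: [-13.3, 1.1, 4.6]
grip_width: 0.0099
gripper_force: 59.2
clock: 5.75
tcp_pos: [0.5817, -0.0972, 0.3327]
orientation: [-2.338, -2.083, 0.015]
contact_force: [-21.9, 2.8, 2.7]
grip_width: 0.0096
gripper_force: 59.3
```

View pics/s2.png

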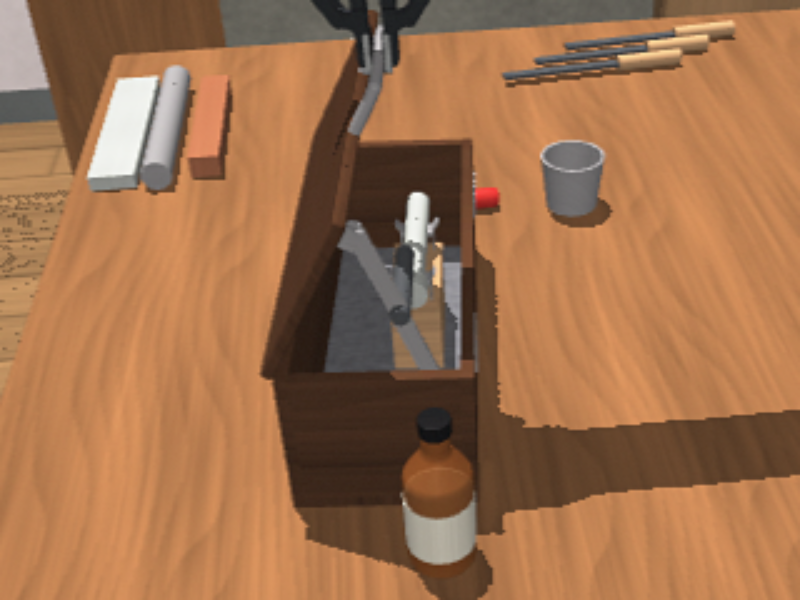

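The lid is at its stop and the stay looks straight, with the knee at about (402,315) in the crop. The round bar with its head lies on the clips at (415,250). Releasing.

```bash
python3 -m crank '[[[0,0,0],[0,0,0]],[[0,0,0],[0,0,0]],[[0,0,0],[0,0,0]],[[0,0,0],[0,0,0]],[[0,0,0],[0,0,0]]]' 4 
python3 -m crank '[[[0,-0.6,0],[0,0,0]],[[0,0,-2],[0,0,0]],[[0,0,-3],[0,0,0]],[[0,0,-3],[0,0,0]],[[0,0,0],[0,0,0]]]' 
python3 - <<'E'
from bench import monitor,optics
from h import *
p,d=optics.grab_frame("scene"); cv2.imwrite("pics/s3.png",cv2.resize(p[110:270,210:330,::-1],(450,600)));np.savez("scene3.npz",p=p,d=d)
o=monitor.get_obs(); print(o["joints"].round(2),o["clock"])
for n in("top","wrist"):
    p,d=optics.grab_frame(n); np.savez(n+"3.npz",p=p,d=d,**{k:o[k] for k in("tcp_pos","orientation")})
    if n=="wrist": cv2.imwrite("pics/w3.png",p[:,:,::-1])
E
```

```text
clock: 6.3
tcp_pos: [0.5883, -0.0983, 0.3336]
orientation: [2.346, 2.088, 0.002]
contact_force: [-0.0, -0.3, -0.2]
grip_width: 0.0398
gripper_force: 0.0
clock: 6.8
tcp_pos: [0.5832, -0.0973, 0.4176]
orientation: [2.342, 2.085, 0.008]
contact_force: [0.6, -0.5, -0.2]
grip_width: 0.04
gripper_force: 0.0
[ 0.46  0.26 -0.5   1.48  0.13  1.43 -0.17] 6.85
```

View pics/s3.png

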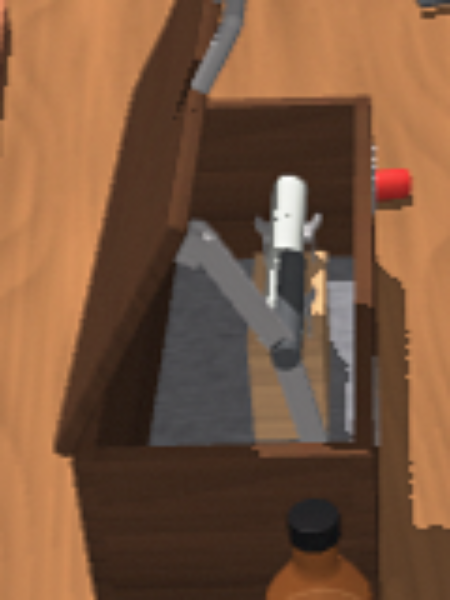

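View pics/w3.png

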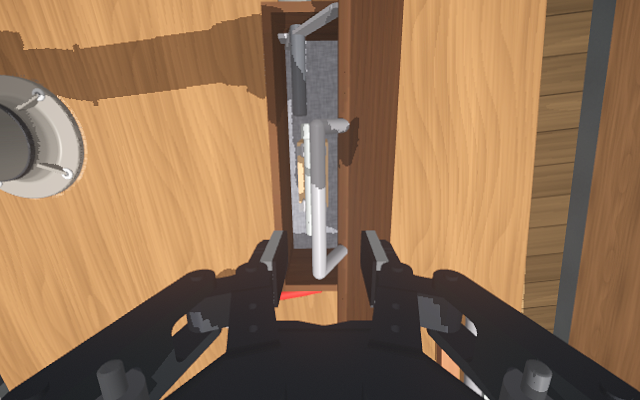

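The stay is locked past straight. The bar is visible in the wrist view at columns 303–312, rows 125–235, just robot-side of and below the handle. The knee bar is at column 298, rows 30–115. Next I'll measure both.

```bash
python3 - <<'E'
from bench import optics
from h import *
O=np.array([.590,-.097,0]); X=np.array([.9943,-.1063,0]); Y=np.array([.1063,.9943,0])
for n in("wrist","top","scene"):
    c=optics.camera_model(n); f=np.load(n+"3.npz"); P=cloud(c,f["d"],f if n=="wrist" else None); p=f["p"].astype(int)
    L=np.stack([(P-O)@X,(P-O)@Y,P[...,2]],-1)
    inb=(abs(L[...,0])<.075)&(abs(L[...,1])<.2)
    sat=np.ptp(p,axis=2)
    for nm,m in(("bar",inb&(L[...,2]>.11)&(L[...,2]<.15)&(sat<25)&(p.min(2)>130)),("knee",inb&(L[...,2]>.165)&(L[...,2]<.215)&(sat<25)&(p.max(2)<90)),("stay",inb&(L[...,2]>.1)&(L[...,2]<.25)&(L[...,1]>.17)&(sat<25)),("rackwood",inb&(L[...,2]>.088)&(L[...,2]<.104)&(sat>40))):
        q=L[m]
        if len(q)>5: print(n,nm,len(q),"lo",np.percentile(q,2,axis=0).round(3),"med",np.median(q,axis=0).round(3),"hi",np.percentile(q,98,axis=0).round(3))
    if n!="scene":
        m=inb&(L[...,2]>.12)&(L[...,2]<.15)&(sat<25)&(p.min(2)>130); q=L[m]
        for y in np.arange(-.16,.12,.02):
            s=q[abs(q[:,1]-y)<.01]
            if len(s)>5: t=s[s[:,2]>np.percentile(s[:,2],80)]; print("  y",round(y,2),len(s),"top",t.mean(0).round(4),"xr",s[:,0].min().round(3),s[:,0].max().round(3))
f=np.load("wrist3.npz"); cv2.imwrite("pics/w3c.png",cv2.resize(f["p"][0:300,250:350,::-1],(267,800)[0:1]+(800,) if 0 else (200,600)))
E
```

```text
wrist bar 774 lo [-0.064 -0.114  0.116] med [-0.034 -0.017  0.138] hi [-0.015  0.181  0.144]
wrist knee 439 lo [-0.045  0.071  0.192] med [-0.04   0.103  0.197] hi [-0.028  0.164  0.2  ]
wrist stay 102 lo [-0.07   0.17   0.101] med [-0.061  0.179  0.116] hi [0.011 0.199 0.199]
wrist rackwood 419 lo [-0.05  -0.07   0.096] med [-0.043 -0.026  0.098] hi [-0.001  0.029  0.1  ]
  y -0.12 13 top [-0.031  -0.1118  0.1404] xr -0.037 -0.03
  y -0.1 58 top [-0.0306 -0.0999  0.1403] xr -0.037 -0.029
  y -0.08 99 top [-0.0303 -0.0807  0.14  ] xr -0.047 -0.004
  y -0.06 104 top [-0.03   -0.06    0.1401] xr -0.047 -0.004
  y -0.04 60 top [-0.0309 -0.042   0.1402] xr -0.037 -0.03
  y -0.02 62 top [-0.0302 -0.0214  0.1407] xr -0.036 -0.029
  y -0.0 73 top [-0.0298  0.0004  0.1403] xr -0.037 -0.029
  y 0.02 107 top [-0.0307  0.02    0.1399] xr -0.047 -0.03
  y 0.04 94 top [-0.0302  0.0446  0.1444] xr -0.04 -0.029
  y 0.06 55 top [-0.0299  0.0547  0.1443] xr -0.04 -0.029
top bar 401 lo [-0.045 -0.084  0.125] med [-0.029 -0.023  0.139] hi [-0.019  0.057  0.146]
top knee 264 lo [-0.047  0.072  0.18 ] me
[... 385 characters left out ...]
0414  0.1422] xr -0.037 -0.019
  y -0.02 32 top [-0.026  -0.0245  0.1419] xr -0.035 -0.019
  y -0.0 42 top [-0.027  -0.0003  0.1429] xr -0.036 -0.019
  y 0.02 59 top [-0.0248  0.0193  0.1426] xr -0.04 -0.02
  y 0.04 56 top [-0.0277  0.0444  0.146 ] xr -0.036 -0.018
  y 0.06 26 top [-0.0278  0.0535  0.1462] xr -0.037 -0.018
scene bar 161 lo [-0.046 -0.112  0.124] med [-0.03  -0.065  0.138] hi [-0.021  0.042  0.143]
scene knee 160 lo [-0.048  0.074  0.184] med [-0.041  0.118  0.196] hi [-0.032  0.172  0.2  ]
scene stay 105 lo [-0.055  0.17   0.132] med [-0.043  0.171  0.169] hi [0.064 0.199 0.198]
scene rackwood 148 lo [-0.053 -0.079  0.089] med [-0.046 -0.021  0.097] hi [-0.004  0.031  0.099]
```

```bash
python3 -m crank '[[[0,-4,-1],[0,0,0]],[[0,-4,-1],[0,0,0]],[[0,0,0],[0,0,-0.14]],[[0,0,0],[0,0,-0.14]],[[0,0,0],[0,0,-0.14]]]' 7.5 60
python3 -m crank '[[[0,0,0],[0,0,-0.14]],[[0,0,0],[0,0,-0.14]],[[0,0,0],[0,0,-0.14]],[[0,0,0],[0,0,-0.14]],[[0,0,0],[0,0,-0.14]]]'
python3 -m crank '[[[0,0,0],[0,0,-0.14]],[[0,0,0],[0,0,-0.14]],[[0,0,0],[0,0,-0.14]],[[0,0,0],[0,0,0]]]'
cat >> h.py <<'E'
O=np.array([.590,-.097,0]); X=np.array([.9943,-.1063,0]); Y=np.array([.1063,.9943,0]); M=np.array([X,Y,[0,0,1]])
def loc(o): return M@(o["tcp_pos"]-O)
def tgt(x,y,z): return O+M.T@np.array([x,y,z])
def rotto(o,a): # remaining turn in tool axes to tool x=-X cos a - Z sin a, y=+Y
    R=np.column_stack([-X,Y,[0,0,-1]])@Ro.from_rotvec([0,-a,0]).as_matrix()
    return (Ro.from_rotvec(o["orientation"]).inv()*Ro.from_matrix(R)).as_rotvec()
E
python3 - <<'E'
from bench import monitor
from h import *
o=monitor.get_obs(); print(loc(o),rotto(o,0),rotto(o,.35),o["joints"].round(2))
E
```

```text
clock: 7.45
tcp_pos: [0.5013, -0.0885, 0.4316]
orientation: [-1.852, -2.536, 0.002]
contact_force: [0.6, 0.4, 0.3]
grip_width: 0.0749
gripper_force: 0.0
clock: 7.95
tcp_pos: [0.5015, -0.0884, 0.4313]
orientation: [-0.869, -3.016, 0.0]
contact_force: [-0.4, -0.3, 0.7]
grip_width: 0.0749
gripper_force: 0.0
clock: 8.35
tcp_pos: [0.5016, -0.0885, 0.4315]
orientation: [-0.229, -3.131, -0.0]
contact_force: [-0.0, 0.9, -0.3]
grip_width: 0.0749
gripper_force: 0.0
[-0.08880725 -0.00093457  0.43145171] [ 0.00015381 -0.00233385 -0.03920273] [-0.00670869 -0.35228883 -0.03883126] [ 0.61  0.12 -0.62  1.61  0.07  1.44  1.42]
```

```bash
python3 -m crank '[[[0,-0.8,0],[0,0,-0.039]],[[0,-0.8,0],[0,-0.117,0]],[[0,-0.8,0],[0,-0.117,0]],[[0,0,0],[0,-0.117,0]],[[0,0,0],[0,0,0]]]'
python3 - <<'E'
from bench import monitor
from h import *
o=monitor.get_obs(); print(loc(o),rotto(o,.35),o["joints"].round(2),toolshift(o,tgt(-.095,-.025,.30)),toolshift(o,tgt(-.0175,-.025,.165)))
E
```

```text
clock: 8.85
tcp_pos: [0.4961, -0.1126, 0.431]
orientation: [0.159, 2.788, -0.029]
contact_force: [-0.5, 0.6, 0.1]
grip_width: 0.0752
gripper_force: 0.0
[-0.09170744 -0.02551052  0.43104423] [-0.00305162 -0.00020154 -0.00674555] [ 0.73 -0.11 -0.56  1.86 -0.09  1.03  1.65] [ 4.80008134  0.05605958 12.19805747] [ 2.14643701  0.12075805 27.53632375]
```

```bash
python3 -m crank '[[[1.6,0,4.1],[0,0,0]],[[1.6,0,4.1],[0,0,0]],[[1.6,0,4.0],[0,0,0]],[[-0.7,0,3.8],[0,0,0]],[[-0.7,0,3.8],[0,0,0]]]'
python3 -m crank '[[[-0.7,0,3.8],[0,0,0]],[[-0.6,0.1,3.8],[0,0,0]],[[0,0,0],[0,0,0]],[[0,0,0],[0,0,0]]]'
python3 - <<'E'
from bench import monitor,optics
from h import *
o=monitor.get_obs(); print(loc(o),rotto(o,.35),o["joints"].round(2),toolshift(o,tgt(-.0175,-.025,.115)))
p,d=optics.grab_frame("wrist"); cv2.imwrite("pics/w4.png",p[:,:,::-1])
E
```

```text
clock: 9.35
tcp_pos: [0.5358, -0.1159, 0.2334]
orientation: [0.154, 2.789, -0.025]
contact_force: [1.5, -1.7, 1.6]
grip_width: 0.0752
gripper_force: 0.0
clock: 9.75
tcp_pos: [0.5735, -0.1184, 0.1674]
orientation: [0.151, 2.79, -0.024]
contact_force: [-0.6, -0.0, 0.6]
grip_width: 0.0754
gripper_force: 0.0
[-0.01411191 -0.02301074  0.1673787 ] [ 0.00079678 -0.00227347 -0.00209277] [ 0.56  0.31 -0.54  2.07  0.37  0.48  1.23] [ 2.10286901 -0.20700523  4.80880392]
```

View pics/w4.png

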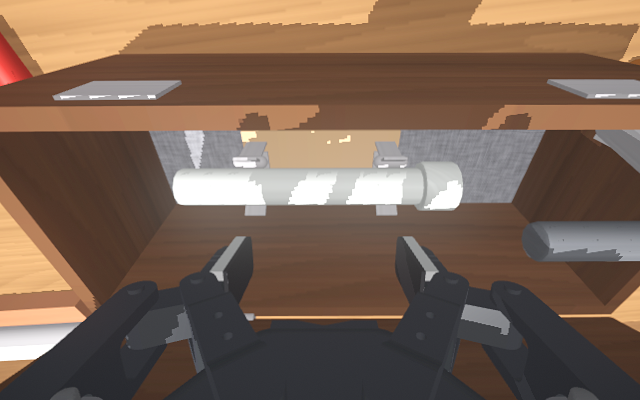

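The wrist view shows clips at columns 256 and 391, centred between the open fingers (mid 325). The bar is at row 187, its head starts at column 425, and the knee bar is clear to the right. Lowering straight down.

```bash
python3 -m crank '[[[0.6,-0.1,1.2],[0,0,0]],[[0.5,-0.1,1.1],[0,0,0]],[[0.25,0,0.5],[0,0,0]],[[0,0,0],[0,0,0]]]'
python3 -m crank '[[[0.17,0,0.47],[0,0,0]],[[0.17,0,0.47],[0,0,0]],[[0,0,0],[0,0,0]]]'
python3 - <<'E'
from bench import monitor
from h import *
o=monitor.get_obs(); print(loc(o),rotto(o,.35),o["joints"].round(2))
E
```

```text
clock: 10.2
tcp_pos: [0.5691, -0.121, 0.1364]
orientation: [0.151, 2.789, -0.027]
contact_force: [-0.6, 0.4, -0.0]
grip_width: 0.0751
gripper_force: 0.0
clock: 10.5
tcp_pos: [0.5722, -0.121, 0.1292]
orientation: [0.15, 2.783, -0.028]
contact_force: [-2.6, -0.9, 8.6]
grip_width: 0.0751
gripper_force: 4.5
[-0.01515149 -0.0257817   0.12924626] [-0.00098364  0.00543998 -0.0009669 ] [ 0.5   0.35 -0.47  2.11  0.46  0.38  1.15]
```

```bash
for i in 1; do python3 -m crank '[[[0.2,0,0.4],[0,0,0]],[[0,0,0],[0,0,0]]]'; done
python3 -m crank '[[[0.2,0,0.45],[0,0,0]],[[0,0,0],[0,0,0]]]'
python3 -m crank '[[[0.2,0,0.45],[0,0,0]],[[0,0,0],[0,0,0]]]'
```

```text
clock: 10.7
tcp_pos: [0.5739, -0.1211, 0.1265]
orientation: [0.149, 2.778, -0.028]
contact_force: [1.2, -0.9, 11.1]
grip_width: 0.0751
gripper_force: 5.6
clock: 10.9
tcp_pos: [0.5762, -0.1213, 0.1228]
orientation: [0.149, 2.773, -0.027]
contact_force: [8.6, -2.5, 7.0]
grip_width: 0.075
gripper_force: 5.2
clock: 11.1
tcp_pos: [0.5723, -0.121, 0.1153]
orientation: [0.15, 2.781, -0.027]
contact_force: [0.5, 0.2, 12.6]
grip_width: 0.0749
gripper_force: 6.9
```

```bash
python3 -m crank '[[[0.17,0,0.47],[0,0,0]],[[0,0,0],[0,0,0]]]'
python3 -m crank '[[[0.17,0,0.47],[0,0,0]],[[0,0,0],[0,0,0]]]'
python3 - <<'E'
from bench import monitor
from h import *
o=monitor.get_obs(); print(loc(o),rotto(o,.35),o["joints"].round(2))
E
```

```text
clock: 11.3
tcp_pos: [0.5769, -0.1214, 0.1146]
orientation: [0.149, 2.77, -0.028]
contact_force: [0.8, -1.2, 27.9]
grip_width: 0.075
gripper_force: 13.1
clock: 11.5
tcp_pos: [0.5804, -0.1217, 0.1141]
orientation: [0.148, 2.762, -0.03]
contact_force: [-10.2, -1.3, 57.3]
grip_width: 0.0755
gripper_force: 23.9
[-0.00692277 -0.02562616  0.11410717] [-0.00147405  0.02633644 -0.00048396] [ 0.45  0.38 -0.42  2.12  0.51  0.33  1.09]
```

```bash
python3 -m crank '[[[-0.6,0,-1.6],[0,0,0]],[[-0.8,0,-2.2],[0,0,0]],[[-0.7,0,-1.8],[0,0,0]],[[0,0,0],[0,0,0]],[[0,0,0],[0,0,0]]]'
python3 - <<'E'
from bench import monitor,optics
from h import *
o=monitor.get_obs(); print(loc(o),rotto(o,.35),o["joints"].round(2))
for n in("wrist","top"):
    c=optics.camera_model(n); p,d=optics.grab_frame(n); P=cloud(c,d,o); p=p.astype(int)
    L=(P-O)@M.T; sat=np.ptp(p,axis=2)
    q=L[(abs(L[...,0])<.07)&(L[...,2]>.10)&(L[...,2]<.15)&(sat<25)&(p.min(2)>130)]
    for y in np.arange(-.11,.07,.02):
        s=q[abs(q[:,1]-y)<.01]
        if len(s)>5: t=s[s[:,2]>np.percentile(s[:,2],85)]; print(n,"y",round(y,2),len(s),"top",t.mean(0).round(4))
    if n=="wrist": cv2.imwrite("pics/w5.png",p[:,:,::-1].astype(np.uint8))
    q=L[(abs(L[...,0])<.07)&(L[...,1]>.075)&(L[...,1]<.16)&(L[...,2]>.165)&(L[...,2]<.215)&(sat<25)&(p.max(2)<110)]; print("knee",len(q),np.median(q,axis=0),np.percentile(q,[2,98],axis=0))
E
```

```text
clock: 12.0
tcp_pos: [0.5692, -0.121, 0.1626]
orientation: [0.151, 2.787, -0.027]
contact_force: [-0.4, 0.9, 0.1]
grip_width: 0.0749
gripper_force: 0.0
[-0.0181455  -0.02611679  0.16262018] [-0.00092786  0.00069814 -0.00161771] [ 0.56  0.31 -0.54  2.09  0.38  0.46  1.22]
wrist y -0.11 689 top [-0.025  -0.1067  0.1217]
wrist y -0.09 978 top [-0.0251 -0.0907  0.1218]
wrist y -0.07 1965 top [-0.0182 -0.0697  0.1281]
wrist y -0.05 1051 top [-0.0253 -0.0503  0.1217]
wrist y -0.03 1030 top [-0.0246 -0.03    0.1216]
wrist y -0.01 1008 top [-0.0247 -0.0101  0.1217]
wrist y 0.01 1566 top [-0.021   0.0162  0.1262]
wrist y 0.03 1579 top [-0.0196  0.0268  0.1264]
wrist y 0.05 1382 top [-0.0244  0.0495  0.1255]
knee 1110 [-0.04574678  0.09170371  0.18873299] [[-0.0477946   0.07563953  0.18313388]
 [-0.03377622  0.10914783  0.19798768]]
top y 0.01 14 top [-0.0378  0.015   0.1238]
top y 0.05 57 top [-0.0234  0.0449  0.1284]
knee 237 [-0.03974987  0.11550347  0.19741327] [[-0.04576092  0.07672703  0.18974915]
 [-0.02851936  0.15883097  0.20253197]]
```

View pics/w5.png

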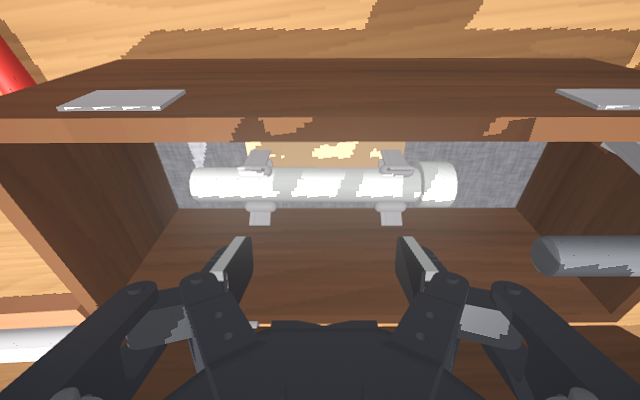

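The bar is home: its top is at 0.1217, so its axis is at about 0.110. The wrist view shows it down between both pairs of jaws. The knee bar's free end is at (545,255). Now I'll close the fingers and move in front of the knee bar.

```bash
python3 - <<'E'
from bench import monitor
from h import *
o=monitor.get_obs(); a=toolshift(o,tgt(-.085,-.026,.205));b=toolshift(o,tgt(-.085,.118,.185));print(a,b-a)
E
python3 -m crank '[[[1.6,0,-2.1],[0,0,0]],[[1.6,0,-2.1],[0,0,0]],[[1.6,0,-2.0],[0,0,0]],[[0,0,0],[0,0,0]]]' 0 40
python3 - <<'E'
from bench import monitor
from h import *
o=monitor.get_obs(); print(loc(o),rotto(o,.35),o["joints"].round(2),toolshift(o,tgt(-.085,.118,.185)))
E
```

```text
[ 4.74537819 -0.01348367 -6.34392584] [ 0.7031245  14.3994725   1.87263034]
clock: 12.5
tcp_pos: [0.5014, -0.1137, 0.2044]
orientation: [0.151, 2.788, -0.029]
contact_force: [0.9, -0.4, 0.1]
grip_width: 0.0168
gripper_force: 0.0
[-0.08636489 -0.02604562  0.20440048] [-0.00189573 -0.0004942  -0.00129057] [ 0.71  0.13 -0.64  2.18  0.19  0.51  1.4 ] [ 0.55415296 14.40706464  1.84238955]
```

```bash
python3 -m crank '[[[0.1,3.6,0.5],[0,0,0]],[[0.1,3.6,0.5],[0,0,0]],[[0.2,3.6,0.4],[0,0,0]],[[0.2,3.6,0.4],[0,0,0]],[[0,0,0],[0,0,0]]]'
python3 - <<'E'
from bench import monitor
from h import *
o=monitor.get_obs(); print(loc(o),rotto(o,.35),o["joints"].round(2),toolshift(o,tgt(-.06,.118,.178)))
E
```

```text
clock: 13.0
tcp_pos: [0.5201, 0.0357, 0.1846]
orientation: [0.138, 2.788, -0.021]
contact_force: [0.7, 0.2, -0.4]
grip_width: 0.0
gripper_force: 0.0
[-0.08363249  0.12453135  0.18462965] [0.0051518  0.00036641 0.00638612] [ 0.34  0.18 -0.65  2.19  0.49  0.53  0.79] [-1.98833468 -0.67404761  1.43059975]
```

```bash
python3 -m crank '[[[-1,-0.3,0.7],[0,0,0]],[[-1,-0.2,0.7],[0,0,0]],[[0,0,0],[0,0,0]]]'
python3 -m crank '[[[-0.9,0,0.45],[0,0,0]],[[-0.9,0,0.45],[0,0,0]],[[0,0,0],[0,0,0]]]'
python3 -m crank '[[[-0.85,0,0.6],[0,0,0]],[[-0.85,0,0.6],[0,0,0]]]'
python3 - <<'E'
from bench import monitor,optics
from h import *
o=monitor.get_obs(); print(loc(o),o["joints"].round(2))
p,d=optics.grab_frame("scene"); cv2.imwrite("pics/s6.png",cv2.resize(p[90:290,190:350,::-1],(480,600)))
E
```

```text
clock: 13.3
tcp_pos: [0.5442, 0.0195, 0.1785]
orientation: [0.156, 2.787, -0.027]
contact_force: [0.0, -0.0, 0.0]
grip_width: -0.0001
gripper_force: 0.0
clock: 13.6
tcp_pos: [0.5636, 0.0191, 0.1769]
orientation: [0.152, 2.787, -0.026]
contact_force: [-0.5, -0.7, -0.1]
grip_width: -0.0001
gripper_force: 0.4
clock: 13.8
tcp_pos: [0.582, 0.0175, 0.1709]
orientation: [0.15, 2.789, -0.028]
contact_force: [-7.8, 1.6, -2.7]
grip_width: 0.0001
gripper_force: 3.0
[-0.02016273  0.11295478  0.17093785] [ 0.32  0.31 -0.6   2.07  0.57  0.55  0.78]
```

View pics/s6.png

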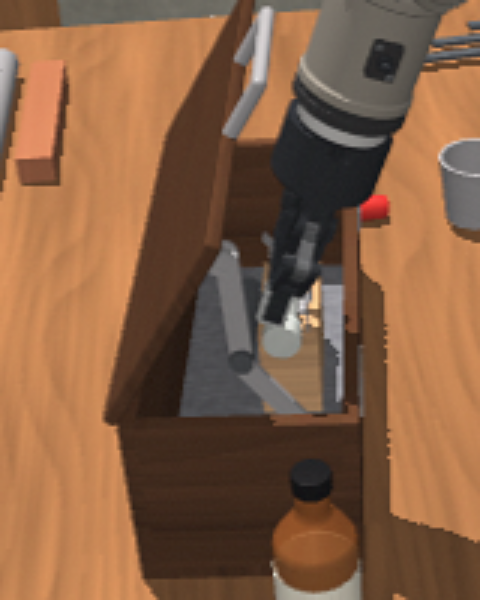

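The knee at crop (240,362) has gone past straight towards the hinge. One more short push, then I'll retreat along the tool axis.

```bash
python3 -m crank '[[[-0.8,0,0.7],[0,0,0]],[[-0.8,0,0.8],[0,0,0]],[[0,0,0],[0,0,0]]]'
python3 -m crank '[[[2.5,0,-2],[0,0,0]],[[3.5,0,-3],[0,0,0]],[[2.5,0,-4],[0,0,0]],[[1,0,-4.5],[0,0,0]],[[0,0,-4.5],[0,0,0]]]'
python3 - <<'E'
from bench import monitor,optics
from h import *
o=monitor.get_obs(); print(loc(o),o["joints"].round(2))
p,d=optics.grab_frame("scene"); cv2.imwrite("pics/s7.png",cv2.resize(p[60:300,160:400,::-1],(480,480)))
E
```

```text
clock: 14.15
tcp_pos: [0.595, 0.0158, 0.1576]
orientation: [0.147, 2.803, -0.032]
contact_force: [-20.1, 2.4, -3.9]
grip_width: -0.0002
gripper_force: 5.5
clock: 14.65
tcp_pos: [0.4509, 0.0325, 0.3006]
orientation: [0.147, 2.787, -0.027]
contact_force: [1.2, -0.1, -0.6]
grip_width: -0.0004
gripper_force: 0.0
[-0.15203805  0.11401773  0.30057919] [ 0.5  -0.14 -0.71  2.16  0.03  0.75  1.23]
```

View pics/s7.png

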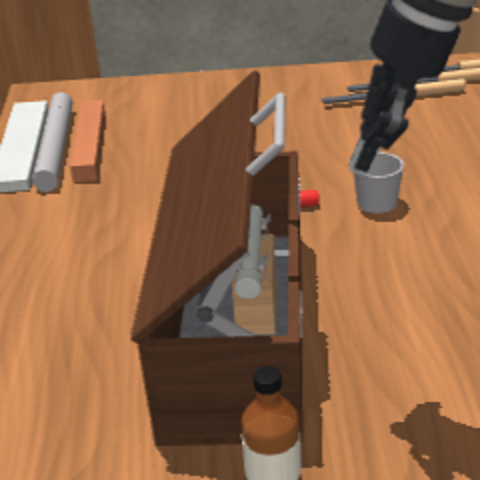

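The lid is sinking on its own and the arm is clear. I'll wait, then check.

```bash
Z='' ; 
python3 -m crank '[[[0,0,-2],[0,0,0]],[[0,0,-2],[0,0,0]],[[0,0,0],[0,0,0]],[[0,0,0],[0,0,0]],[[0,0,0],[0,0,0]]]' >/dev/null
for i in $(seq 14); do python3 -m crank '[[[0,0,0],[0,0,0]],[[0,0,0],[0,0,0]],[[0,0,0],[0,0,0]],[[0,0,0],[0,0,0]],[[0,0,0],[0,0,0]]]' | tail -6 > last.txt; done; cat last.txt
python3 - <<'E'
from bench import monitor,optics
from h import *
import time
for k in range(2):
    c=optics.camera_model("top"); p,d=optics.grab_frame("top"); P=cloud(c,d); L=(P-O)@M.T
    for a,b in((-.06,-.04),(-.01,.01),(.04,.06)):
        q=L[(L[...,0]>a)&(L[...,0]<b)&(abs(L[...,1])<.2)&(L[...,2]<.4)]; print(a,len(q),np.median(q[:,2]).round(4))
    f=np.load("top0.npz"); P0=cloud(c,f["d"]); L0=(P0-O)@M.T
m=(abs(L0[...,0])<.07)&(abs(L0[...,1])<.19)&(L0[...,2]>.1); print("diff from shut",np.nanmedian((L-L0)[m][:,2]),np.nanpercentile(abs((L-L0)[m][:,2]),95))
E
```

```text
clock: 22.2
tcp_pos: [0.4386, 0.0332, 0.337]
orientation: [0.15, 2.787, -0.027]
contact_force: [-0.1, -0.1, -0.3]
grip_width: -0.0002
gripper_force: 0.0
-0.06 1287 0.1641
-0.01 1249 0.1641
0.04 1219 0.1642
-0.06 1269 0.164
-0.01 1250 0.1642
0.04 1217 0.1642
diff from shut 2.772332103662123e-05 0.00524649162869828
```

The lid is shut, its depth matches the start, and the robot is clear. Handing in.

```bash
python3 -c "
from bench import r
print(r.hand_in())"
```

```text
the job is handed in; nothing more can be done
None
```

The chest was opened until its stay locked, the bar was pressed home in both clips, the knee was broken and the lid came down shut; the job was handed in at about 22 s and no verdict was returned.

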